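Unlatch a nest plate and lift it off its locating pins

TASK

Slide the jig's keeper fully open, then lift the nest plate with its two dishes straight up off the two locating pins, keeping it level so that it does not cock on them. Set it down gently on the set-down stand, flat, centred and lined up with it, with both dishes still in their nests, and let go.

Things in the scene. Friction and masses are not known exactly. Their poses are not given: they have to be found in the camera images.
- jig: Grey jig base fixed to the bench, 104 mm in its x, 236 mm in its y (y = -100 to +136 mm), top at z = 18 mm; rest pads carry the plate's underside at z = 22 mm. Origin on the bench under the centre of the seated plate; z up, x away from the robot apart from a small yaw. Its keeper slides at the +y end between two cheeks (x = -42 to +2, y = 100 to 134 mm, top z = 40 mm).
- pin_a (a point): Tip of a fixed steel locating pin, 10 mm diameter, at x = -33, y = -78 mm of the jig, tip 62 mm above the bench, 40 mm above the seated plate's underside.
- pin_b (a point): Tip of the other pin, alike, at x = 33, y = 78 mm of the jig. (Above the back of the bench runs a solid shelf: front edge 0.62 m ahead of the robot base, underside 0.47 m above the bench; keep the wrist short of it.)
- keeper (a joint): Travel of the sliding keeper along the jig's +y (m): 0 shut, 0.03 fully open at its stop. Its steel bar, 22 mm wide, 8 mm thick, overhangs the plate's +y edge by 10 mm when shut and blocks the plate from rising; beyond 0.018 it is well clear. It starts shut or nearly so, needs 3 to 5 N to slide and stays where it is left.
- keeper_post (a point): Centre of the top of the keeper's black upright post, by which it is pushed: 16 mm diameter, 40 mm tall, top 79.5 mm above the bench. Shut, it stands at x = -20, y = 121 mm of the jig. On the plate's side of it the space is free for a fingertip from z = 45 mm up, until the dish about 40 mm away in y.
- nest_plate: Loose aluminium plate, 90 mm (x) by 180 mm (y) by 8 mm thick, 0.3 to 0.6 kg. Origin at the centre of its underside, z up; seated, its axes are the jig's. Two 11.8 mm holes at (x, y) = (-33, -78) and (33, 78) mm go over the pins. Low black rings, 5 mm high, at y = -45 and +45 mm are the dish nests. A bail handle stands across its middle.
- handle (a point): Centre of the plate's handle bar, right over the centre of mass, 55 mm above the plate's origin: a black flat-sided bar along the plate's x, 84 mm long, 12 mm wide in y, 14 mm high, fixed on two 10 mm posts at x = -36 and +36 mm.
- dish_a: Loose pale, half-clear shallow dish, 55 mm diameter, 13 mm tall, lying in the nest ring (inner diameter 59 mm) at y = -45 mm of the plate. Origin at the centre of its underside, 8 mm above the plate's origin.
- dish_b: Loose dish like dish_a, in the nest at y = +45 mm of the plate.
- stand: Grey set-down stand fixed to the bench, 104 mm (x) by 200 mm (y), with two flat runners along its y, 188 mm long, at x = -34 and +34 mm, tops 24 mm above the bench. Origin on the bench under its centre; z up, x away from the robot apart from a small yaw. No pins: the plate just lies on the runners, long side along the stand's y, either way round.
Mind the look-alikes: they are no part of the job. Leave any black look-alike of the dish_b alone.

How it is judged:
By the outcome, as a careful person would: the job done as asked, in the order asked, and still so for the second after the job is handed in, with the robot touching nothing.
It also fails if it takes over 58 s, if anything falls off the work surface, if the arm or the gripper's body presses on something with over 40 N, if the wrist force passes 120 N, or if a joint passes its speed limit or range.

ROBOT

A 6-joint arm with a two-finger parallel gripper is mounted at the origin on a cart in front of the work surface, level with it; the furniture and walls round the work are solid. World frame = base frame: x ahead of the robot, y to its left, z up, the work surface at z = 0. Lengths are in m, angles in rad, forces in N, time in s.
With the tool pointing down it reaches from about 0.35 to 0.725 m from the base axis. Payload 4.3 kg.
Tool frame: the origin (TCP) lies on the centre line of the jaws, within the pads' length; the fingertips stand 25 mm ahead of it and the grasp point (between the pads) lies 6 mm ahead of it (robot.tips_ahead is the distance from the TCP to the fingertips, in m); z points along the fingers, y is the line along which they close (so a half turn about z gives the same grasp; the last joint's range is limited). The gripper opens to 85 mm and grips with 20 to 120 N. Pads are 22 mm wide; open, the fingers measure 114 mm over their backs; the gripper's body (76 mm by 85 mm) begins 54 mm behind the grasp point. The pads swing forward as they close: fully open they stand 13 mm farther back than shut.
Start: joints at [-0.11, 0.377, 0.081, 1.274, 0, 1.46], TCP at [0.575, 0, 0.256] pointing down, gripper open.
Joint ranges: [-2.72, 2.72], [-0.84, 1.66], [-1.02, 1.22], [-1.77, 2.12], [-1.37, 1.28], [-3.14, 3.14]. Speed limits (rad/s): [2.57, 2.57, 3.14, 3.14, 3.14, 3.14].

INTERFACE

Orientations are given as a 3x3 rotation matrix whose columns are the frame's x, y, z axes.
In Python, from cell import robot gives the robot as it stands. The module is installed in compiled form; this text tells all that it offers.
- The arm moves only by the tool carry_out, never from a script. Its argument "increments" is a list that holds one entry, the list of rows, each a list of 6 numbers: the shift along the world's x, y, z in units of 0.3 m (1.0 is 0.3 m), then the turn, a rotation vector about the world's x, y, z in units of 30 degrees (1.0 is 30 degrees). In form: [[[x, y, z, rx, ry, rz], ...]]. A call has 1 to 20 rows; each row shifts and turns the commanded pose from where the row before left it; what a row does not reach is not made up. A row lasts 1/12 s, in which the tool goes at most 41.7 mm and 7.16 degrees, less where a joint would pass 70% of its speed; a pose out of reach is approached as far as the arm can. A call with a number of a shift or a turn outside -1 to 1 is refused whole. A call with a gripper value outside its range is refused whole. "grip" is the gripper's target within -1 to 1 (fully open at 1, half-way at 0, shut at -1), set as the call begins (left out, the last holds). The fingers move at their own pace and stop on an object; the grip force is fixed at half the most. Time passes only in rows, so rows that do not move let the fingers close. It gives the time, the measured TCP pose, the force, the opening and the grip force at its end, in the units of the state.
- robot.read_state(): the state, without advancing time (a new reading comes with each control period).
- robot.camera(name): name is "scene" or "side" or "wrist"; returns (picture, depth): 384x512x3 uint8, red, green, blue; 384x512 float32, m along the optical axis (not along the pixel's ray), 0 where there is no reading.
- robot.calibration(name): a dict with "vertical_fov" (degrees; the focal length in pixels is half the picture's height over the tangent of half this angle, whatever the lens; pixels are square), "cx", "cy" (the principal point, pixels), "cam_to_world" (4x4, takes a point from camera to world coordinates); the wrist camera has in their place "tool_from_camera" (4x4, takes a point from camera to tool coordinates, whose origin is the TCP and whose axes are the flange's). Camera axes: x right, y down, z forward; pixel columns grow to the right and rows downward; lengths in m; the calibration is good to about 2 mm. A picture is of the moment at which its call begins: read the wrist's pose just before it. calibration takes no time and is no camera call.
- robot.close_job(): hands the job in; it is judged then, once.
The state is a dict: "time_s": time; "joint_positions": joint angles; "dq": joint speeds; "tau": joint torques, N m; "eef_pos": TCP position; "tcp_rot": TCP orientation; "contact_force": force on the tool from outside, world axes, zero at the start; "wrist_torque": the same for the moment, N m; "gripper_width": finger opening in m; "grip_force": force on a finger pad.
Only numpy, scipy, OpenCV 4.12 (cv2) and the standard library are available. Lean on these libraries where they do the work, as an engineer would, in place of code of your own. Each camera call takes 0.05 s, during which the arm holds its last target. There are 200 camera calls.

## Working session

There is one attempt and no reset: what is moved stays moved. The work goes in short steps, Python scripts to look and compute and a tool call to move; the robot and the scene stay as the last step left them, time stands still between calls to the robot, and variables do not carry over. Pictures are saved under pics/ and viewed, at most 13 in all, crops included, and the job is handed in when it is done.

Besides the shell and the picture viewer there is one more tool, called after "Emit:" by a JSON object that holds its "api" and its "payload", one argument or row to a line. carry_out: Moves the arm, as the interface text tells. Shifts and turns lie within -1 to 1; 1 stands for 0.3 m of shift or 30 degrees of turn. Its arguments: {"type":"object","properties":{"increments":{"type":"array"},"grip":{"type":"number"}},"required":["increments"]}

```bash
mkdir -p pics; cat > h.py <<'E'
import numpy as np, cv2
from cell import robot
def cam(n):
    s=robot.read_state(); p,d=robot.camera(n); c=robot.calibration(n)
    f=p.shape[0]/2/np.tan(np.radians(c["vertical_fov"])/2)
    if n=="wrist":
        T=np.eye(4);T[:3,:3]=s["tcp_rot"];T[:3,3]=s["eef_pos"];T=T@np.array(c["tool_from_camera"])
    else: T=np.array(c["cam_to_world"])
    v,u=np.mgrid[:p.shape[0],:p.shape[1]]
    P=np.stack([(u-c["cx"])/f*d,(v-c["cy"])/f*d,d],-1)@T[:3,:3].T+T[:3,3]
    P[d==0]=np.nan
    return p,d,P,T,f,c
def save(n,p): cv2.imwrite("pics/"+n,p[...,::-1])
E
python3 - <<'E'
from h import *
print({k:np.round(v,3).tolist() for k,v in robot.read_state().items()})
a=[]
for n in("scene","side"):
    p,d,P,T,f,c=cam(n); save(n+"0.png",p); np.savez(n+"0.npz",p=p,P=P,T=T); print(n,T.round(3).tolist(),f,c["cx"],c["cy"],(d==0).mean(),[k for k in c])
p,d,P,T,f,c=cam("wrist"); save("wrist0.png",p); np.savez("wrist0.npz",p=p,P=P,T=T);print(T.round(3).tolist(),f)
E
```

```text
{'time_s': 0.0, 'joint_positions': [-0.11, 0.378, 0.08, 1.274, 0.0, 1.46], 'dq': [-0.001, 0.0, -0.001, 0.001, 0.001, 0.001], 'tau': [0.001, -46.36, 26.988, 0.021, -0.0, -0.0], 'eef_pos': [0.574, 0.0, 0.255], 'tcp_rot': [[-0.0, 1.0, -0.002], [1.0, 0.0, 0.0], [0.0, -0.002, -1.0]], 'contact_force': [0.16, 0.43, 0.284], 'wrist_torque': [-0.025, -0.003, 0.009], 'grip_force': 0.0, 'gripper_width': 0.086}
scene [[-0.636, -0.585, 0.504, -0.271], [-0.772, 0.478, -0.419, 0.626], [0.004, -0.655, -0.756, 1.209], [0.0, 0.0, 0.0, 1.0]] 444.0466138656791 251.56805787893296 194.5900945780591 0.003916422526041667 ['vertical_fov', 'cx', 'cy', 'cam_to_world']
side [[0.999, -0.014, 0.047, 0.427], [-0.044, -0.672, 0.74, -0.833], [0.022, -0.741, -0.671, 0.83], [0.0, 0.0, 0.0, 1.0]] 361.5723326930362 253.71161539979363 191.3775372443931 0.0037333170572916665 ['vertical_fov', 'cx', 'cy', 'cam_to_world']
[[1.0, 0.001, -0.002, 0.575], [0.001, -0.959, -0.282, 0.072], [-0.002, 0.282, -0.959, 0.373], [0.0, 0.0, 0.0, 1.0]] 327.8895528003926
```

View pics/scene0.png

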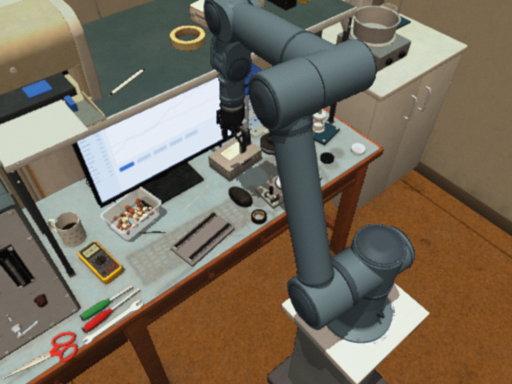

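View pics/wrist0.png

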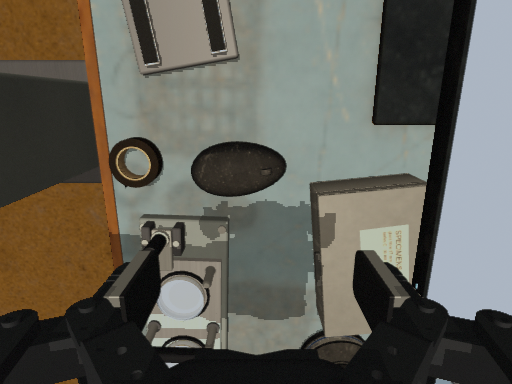

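The wrist view shows the jig's keeper end at about (160,240), dish_b at (183,296) and the stand at the top left, around (180,30). Mouse, tape and a specimen box stand nearby.

View pics/side0.png

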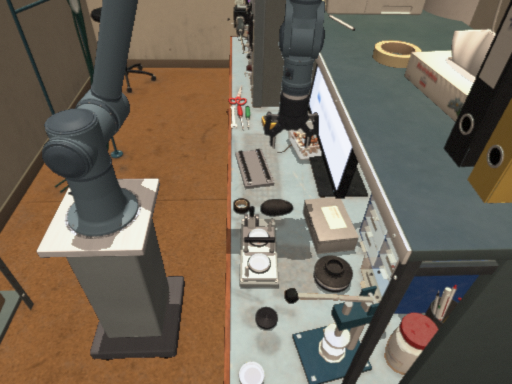

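```bash
python3 - <<'E'
import numpy as np
z=np.load("wrist0.npz");P=z["P"]
for u,v in [(160,240),(140,217),(228,217),(183,296),(210,268),(240,55),(150,75),(130,5),(345,195),(238,170),(133,160),(150,325),(225,300)]: print(u,v,P[v,u].round(3))
z=np.load("side0.npz");P=z["P"]
for x,y in [(.45,-.1)]: pass
E
```

```text
160 240 [ 0.474 -0.069  0.059]
140 217 [ 0.438 -0.06   0.013]
228 217 [ 0.54  -0.064  0.002]
183 296 [ 0.489 -0.147  0.042]
210 268 [ 0.52  -0.116  0.033]
240 55 [0.557 0.116 0.   ]
150 75 [ 0.46   0.096 -0.001]
130 5 [0.454 0.157 0.024]
345 195 [ 0.663 -0.02   0.058]
238 170 [ 0.554 -0.     0.032]
133 160 [ 0.432  0.004 -0.001]
150 325 [ 0.444 -0.193  0.033]
225 300 [ 0.535 -0.169  0.018]
```

The side view shows the jig with two dishes at about (258,250), the black look-alike dish at (266,318), the stand at (255,167), and a rod end at (292,296) beyond the jig. I'll move over the jig for a closer look.

Emit:
{"api": "carry_out", "payload": {
  "increments": [
    [[-0.05, -0.1, 0, 0, 0, 0], [-0.05, -0.1, 0, 0, 0, 0], [-0.05, -0.1, 0, 0, 0, 0], [-0.05, -0.1, 0, 0, 0, 0], [-0.04, -0.1, 0, 0, 0, 0], [-0.04, -0.1, 0, 0, 0, 0], [0, 0, 0, 0, 0, 0], [0, 0, 0, 0, 0, 0], [0, 0, 0, 0, 0, 0]]
  ]
}}

```text
time_s: 0.9
eef_pos: [0.491, -0.1797, 0.2561]
tcp_rot: [[0.0, 1.0, -0.0], [1.0, -0.0, 0.001], [0.001, -0.0, -1.0]]
contact_force: [-0.3, -0.4, -0.5]
gripper_width: 0.0852
grip_force: 0.0
```

```bash
python3 - <<'E'
from h import *
s=robot.read_state();print(s["time_s"],s["eef_pos"],s["tcp_rot"])
p,d,P,T,f,c=cam("wrist"); save("wrist1.png",cv2.resize(p,(800,600),interpolation=cv2.INTER_CUBIC)); np.savez("wrist1.npz",p=p,P=P,T=T)
E
```

```text
0.9 [ 0.49097181 -0.17965963  0.25611669] [[ 3.14161219e-04  9.99999939e-01 -1.52695110e-04]
 [ 9.99999634e-01 -3.14039572e-04  7.96037210e-04]
 [ 7.95989209e-04 -1.52945138e-04 -9.99999672e-01]]
```

View pics/wrist1.png

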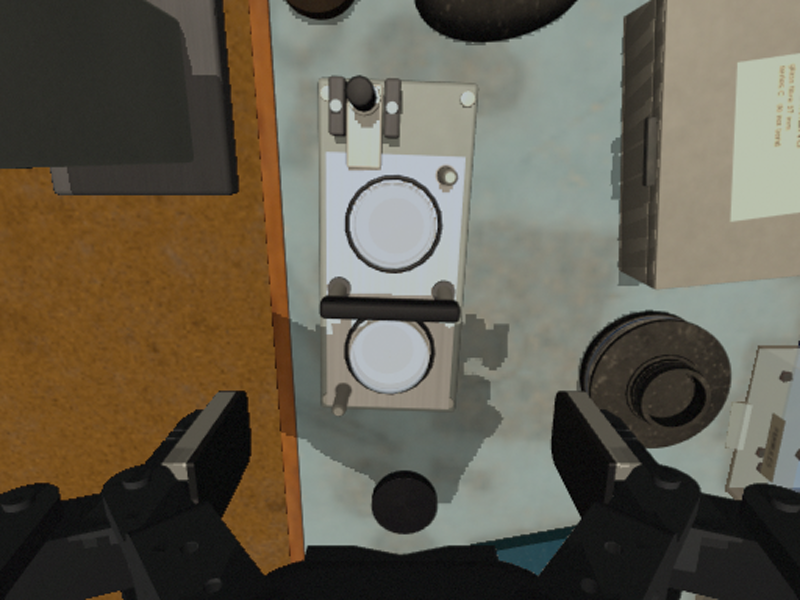

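The close view shows the whole jig. In 800x600 pixels, the post top is at (358,90), pin_b at (449,173), pin_a at (343,392), and the handle bar runs from (321,308) to (460,311).

```bash
cat > seg.py <<'E'
from h import *
def planar(T,f,c,uv,z):
    uv=np.atleast_2d(uv).astype(float)
    r=np.c_[(uv[:,0]-c["cx"])/f,(uv[:,1]-c["cy"])/f,np.ones(len(uv))]@T[:3,:3].T
    return (T[:3,3]+r*((z-T[2,3])/r[:,2])[:,None])
def comps(P,lo,hi,x=(.38,.6),y=(-.4,0),amin=12):
    m=(P[...,2]>lo)&(P[...,2]<hi)&(P[...,0]>x[0])&(P[...,0]<x[1])&(P[...,1]>y[0])&(P[...,1]<y[1])
    n,l,st,ce=cv2.connectedComponentsWithStats(m.astype(np.uint8))
    for i in range(1,n):
        if st[i,4]>=amin:
            q=P[l==i]; print(lo,hi,"px",ce[i].round(1),st[i],"mean",q.mean(0).round(4),"min",q.min(0).round(4),"max",q.max(0).round(4))
    return l
E
python3 - <<'E'
from seg import *
z=np.load("wrist1.npz");P=z["P"];T=z["T"]
comps(P,.072,.09);comps(P,.053,.066);comps(P,.034,.047)
c=robot.calibration("wrist");f=192/np.tan(np.radians(c["vertical_fov"])/2)
# bar yaw
m=(P[...,2]>.08)&(P[...,2]<.09)&(P[...,1]<-.15)&(P[...,1]>-.25)&(P[...,0]<.6)&(P[...,0]>.4)
q=P[m];u=np.linalg.svd(q[:,:2]-q[:,:2].mean(0),full_matrices=False)[2][0];print("bar yaw",np.degrees(np.arctan2(u[1],u[0])),q.mean(0))
for n,u,v,h in [("post",358,88,.0795),("pinb",449,172,.062),("pina",345,386,.062),("J+y-x",321,80,.018),("J+y+x",478,83,.018),("plate+x+y",467,156,.030),("plate-x+y",327,152,.030)]:
    print(n,planar(T,f,c,[u*.64,v*.64],h).round(4), P[int(v*.64),int(u*.64)].round(4))
E
```

```text
0.072 0.09 px [229.9  58.3] [221  48  19  21 302] mean [ 0.4687 -0.0753  0.0791] min [ 0.4611 -0.0828  0.0729] max [ 0.4762 -0.067   0.0812]
0.072 0.09 px [249.3 197.7] [ 205  189   90   18 1280] mean [ 0.4843 -0.1956  0.0824] min [ 0.443  -0.2043  0.072 ] max [ 0.526  -0.1896  0.0861]
0.053 0.066 px [234.1  68.6] [228  66  12   5  17] mean [ 0.4709 -0.0817  0.0599] min [ 0.4655 -0.0829  0.0551] max [ 0.4752 -0.0794  0.0658]
0.053 0.066 px [287.1 113. ] [282 108  11  11  92] mean [ 0.5193 -0.1202  0.0605] min [ 0.5149 -0.1249  0.0535] max [ 0.524  -0.1158  0.0635]
0.053 0.066 px [214.4 187.2] [210 185   9   5  29] mean [ 0.4492 -0.1917  0.0592] min [ 0.4442 -0.1939  0.0532] max [ 0.4526 -0.1906  0.0652]
0.053 0.066 px [284.8 189.7] [281 188   9   4  26] mean [ 0.5191 -0.1942  0.0594] min [ 0.5154 -0.1961  0.0536] max [ 0.5232 -0.1932  0.0647]
0.053 0.066 px [216.7 260.5] [212 255  10  11  81] mean [ 0.4489 -0.272   0.0596] min [ 0.4437 -0.2775  0.0537] max [ 0.4532 -0.2683  0.0628]
0.034 0.047 px [215.   67.4] [210  49  12  38 410] mean [ 0.4514 -0.0791  0.0398] min [ 0.4457 -0.0957 
[... 696 characters left out ...]
0.0418] min [ 0.4505 -0.2732  0.034 ] max [ 0.5148 -0.2155  0.045 ]
0.034 0.047 px [219.  251.2] [214 248  10   9  48] mean [ 0.4493 -0.2703  0.0407] min [ 0.4441 -0.2739  0.0341] max [ 0.4533 -0.2684  0.0469]
bar yaw -2.1438214660680623 [ 0.48414269 -0.19630242  0.08336295]
post [[ 0.4681 -0.0738  0.0795]] [ 0.468  -0.0736  0.0797]
pinb [[ 0.5193 -0.1176  0.062 ]] [ 0.519  -0.1175  0.0613]
pina [[ 0.4539 -0.2553  0.062 ]] [ 0.4496 -0.269   0.0329]
J+y-x [[ 0.4398 -0.0619  0.018 ]] [ 0.4391 -0.0615  0.0163]
J+y+x [[ 0.5404 -0.0636  0.018 ]] [ 0.5421 -0.0611 -0.0008]
plate+x+y [[ 0.5335 -0.1086  0.03  ]] [ 0.534  -0.1077  0.0183]
plate-x+y [[ 0.4435 -0.1061  0.03  ]] [ 0.4433 -0.1059  0.0302]
```

Emit:
{"api": "carry_out", "payload": {
  "increments": [
    [[-0.026, 0.09, 0, 0, 0, 0], [-0.026, 0.09, 0, 0, 0, 0], [-0.026, 0.088, 0, 0, 0, 0], [0, 0, -0.1, 0, 0, 0], [0, 0, -0.1, 0, 0, 0], [0, 0, -0.05, 0, 0, 0], [0, 0, 0, 0, 0, 0], [0, 0, 0, 0, 0, 0]]
  ],
  "grip": -1
}}

```text
time_s: 1.62
eef_pos: [0.4672, -0.0982, 0.1809]
tcp_rot: [[-0.002, 1.0, -0.002], [1.0, 0.002, 0.001], [0.001, -0.002, -1.0]]
contact_force: [-1.2, 0.1, 0.5]
gripper_width: -0.0002
grip_force: 0.0
```

```bash
python3 - <<'E'
from seg import *
s=robot.read_state();print(s["time_s"],s["eef_pos"],s["gripper_width"],robot.tips_ahead)
p,d,P,T,f,c=cam("wrist"); save("wrist2.png",p); np.savez("wrist2.npz",p=p,P=P,T=T)
comps(P,.07,.09); 
# finger points, in tool frame
q=(P-s["eef_pos"])@np.array(s["tcp_rot"])
m=(np.abs(q[...,1])<.03)&(np.abs(q[...,0])<.03)&(q[...,2]<.06)
print(m.sum(),q[m].min(0),q[m].max(0))
E
```

```text
1.6167 [ 0.4671602  -0.09823774  0.18090309] -0.0002044313180677795 0.025
0.07 0.09 px [258.8 171.4] [248 160  23  24 432] mean [ 0.4684 -0.074   0.0787] min [ 0.461  -0.0823  0.07  ] max [ 0.4762 -0.0668  0.0813]
0.07 0.09 px [256.7 329.9] [252 327  10   7  59] mean [ 0.4674 -0.1982  0.0838] min [ 0.4638 -0.202   0.0822] max [ 0.4708 -0.1947  0.0851]
21637 [-0.01254674 -0.02999637 -0.06799203] [0.02011717 0.02999669 0.02143796]
```

View pics/wrist2.png

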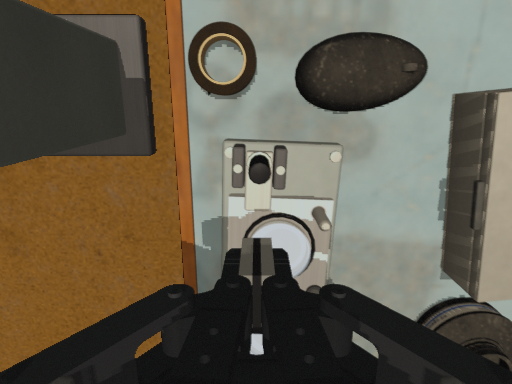

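The shut fingertips are at (257,240), lined up with the post at (259,168). Next I go down and push.

Emit:
{"api": "carry_out", "payload": {
  "increments": [
    [[0, 0, -0.1, 0, 0, 0], [0, 0, -0.1, 0, 0, 0], [0, 0, -0.08, 0, 0, 0], [0, 0, -0.05, 0, 0, 0], [0, 0, 0, 0, 0, 0], [0, 0.02, 0, 0, 0, 0], [0.001, 0.02, 0, 0, 0, 0], [0.001, 0.02, 0, 0, 0, 0], [0, 0, 0, 0, 0, 0]]
  ]
}}

```text
time_s: 2.42
eef_pos: [0.4696, -0.081, 0.0839]
tcp_rot: [[-0.001, 1.0, 0.003], [1.0, 0.001, -0.001], [-0.001, 0.003, -1.0]]
contact_force: [0.4, -1.0, 0.2]
gripper_width: -0.0002
grip_force: 0.6
```

Emit:
{"api": "carry_out", "payload": {
  "increments": [
    [[0.001, 0.015, 0, 0, 0, 0], [0, 0.015, 0, 0, 0, 0], [0.001, 0.015, 0, 0, 0, 0], [0, 0, 0, 0, 0, 0]]
  ]
}}

```text
time_s: 2.75
eef_pos: [0.4698, -0.0673, 0.083]
tcp_rot: [[-0.001, 1.0, 0.002], [1.0, 0.001, 0.0], [0.0, 0.002, -1.0]]
contact_force: [0.2, -1.2, 0.3]
gripper_width: 0.0001
grip_force: 0.8
```

Emit:
{"api": "carry_out", "payload": {
  "increments": [
    [[0, 0.01, 0, 0, 0, 0], [0.001, 0.01, 0, 0, 0, 0], [0, 0, 0, 0, 0, 0]]
  ]
}}

```text
time_s: 3.0
eef_pos: [0.4698, -0.064, 0.0828]
tcp_rot: [[0.001, 1.0, 0.001], [1.0, -0.001, -0.006], [-0.006, 0.001, -1.0]]
contact_force: [-0.8, -8.5, 3.5]
gripper_width: 0.0001
grip_force: 4.8
```

```bash
python3 - <<'E'
from seg import *
s=robot.read_state();print(s["time_s"],s["eef_pos"],s["contact_force"])
p,d,P,T,f,c=cam("wrist"); save("wrist3.png",p)
comps(P,.06,.085); comps(P,.034,.047)
E
```

```text
3.0 [ 0.4697527  -0.06400122  0.08278111] [-0.82358592 -8.54225862  3.5207015 ]
0.06 0.085 px [256.2 241.1] [ 223  204   68   69 2581] mean [ 0.4696 -0.0482  0.0765] min [ 0.4561 -0.0581  0.06  ] max [ 0.4834 -0.0373  0.085 ]
0.034 0.047 px [405.  126.1] [386 115  43  26 399] mean [ 0.5433 -0.0055  0.0345] min [ 0.5338 -0.0124  0.034 ] max [ 5.549e-01 -1.000e-04  3.590e-02]
0.034 0.047 px [383.7 129.7] [382 126   5   9  15] mean [ 0.533  -0.0073  0.0343] min [ 0.532  -0.0094  0.034 ] max [ 0.5343 -0.0055  0.0348]
0.034 0.047 px [254.3 202.1] [235 186  43  62 829] mean [ 0.4686 -0.043   0.041 ] min [ 0.4581 -0.0692  0.034 ] max [ 0.4805 -0.0354  0.0469]
0.034 0.047 px [220.8 251.6] [214 231  19  56 633] mean [ 0.4505 -0.0714  0.0396] min [ 0.4459 -0.093   0.034 ] max [ 0.4567 -0.0615  0.0448]
0.034 0.047 px [287.6 246.7] [277 233  19  43 403] mean [ 0.4865 -0.0688  0.039 ] min [ 0.4808 -0.086   0.034 ] max [ 0.4906 -0.0628  0.0437]
0.034 0.047 px [273.9 243.9] [272 239   4   9  15] mean [ 0.4791 -0.0673  0.0385] min [ 0.4781 -0.0698  0.037 ] max [ 0.4798 -0.0646  0.0404]
0.034 0.047 px [255.5 330.8] [251 327  11  10  49] mean [ 0.4692 -0.126   0.0348] min [ 0.4664 -0.1301  0.034 ] max [ 0.4725 -0.1233  0.0363]
0.034 0.047 px [256.8 344.8] [250 333  14  22 228] mean [ 0.4699 -0.1312  0.0404] min [ 0.466  -0.1365  0.034 ] max [ 0.4736 -0.1271  0.0436]
```

View pics/wrist3.png

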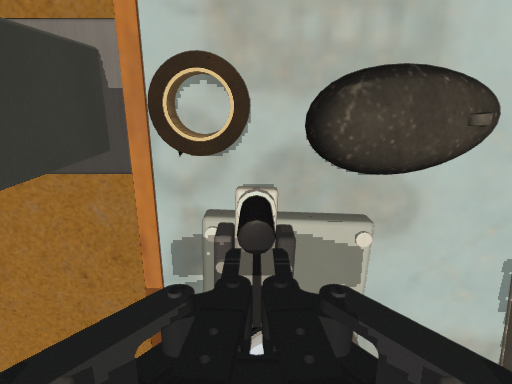

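The post at (257,236) has been pushed out with its bar past the jig edge, and the force has risen to 8.5 N. I'll push a little more to confirm the stop.

Emit:
{"api": "carry_out", "payload": {
  "increments": [
    [[0, 0.008, 0, 0, 0, 0], [0, 0, 0, 0, 0, 0]]
  ]
}}

```text
time_s: 3.22
eef_pos: [0.4698, -0.0637, 0.0829]
tcp_rot: [[0.002, 1.0, 0.0], [1.0, -0.002, -0.011], [-0.011, 0.0, -1.0]]
contact_force: [-0.4, -16.7, 2.0]
gripper_width: -0.0002
grip_force: 7.9
```

Emit:
{"api": "carry_out", "payload": {
  "increments": [
    [[0, -0.02, 0, 0, 0, 0], [0, -0.02, 0, 0, 0, 0], [0, 0, 0.08, 0, 0, 0], [0, 0, 0.12, 0, 0, 0], [0, 0, 0.12, 0, 0, 0], [0, 0, 0.12, 0, 0, 0], [0, -0.09, 0.05, 0, 0, 0.22], [0, -0.09, 0, 0, 0, 0.22], [0, -0.09, 0, 0, 0, 0.22], [0, 0, 0, 0, 0, 0.22], [0, 0, 0, 0, 0, 0.22], [0, 0, 0, 0, 0, 0.22], [0, 0, 0, 0, 0, 0.22], [0, 0, 0, 0, 0, 0.22], [0, 0, 0, 0, 0, 0.22], [0, 0, 0, 0, 0, 0.22], [0, 0, 0, 0, 0, 0.22], [0, 0, 0, 0, 0, 0.22], [0, 0, 0, 0, 0, 0.22], [0, 0, 0, 0, 0, 0]]
  ],
  "grip": -0.1
}}

```text
time_s: 4.88
eef_pos: [0.4685, -0.1517, 0.2285]
tcp_rot: [[-0.997, 0.071, -0.002], [0.071, 0.997, 0.003], [0.002, 0.003, -1.0]]
contact_force: [-0.1, -0.3, 0.3]
gripper_width: 0.0386
grip_force: 0.0
```

```bash
python3 - <<'E'
from seg import *
s=robot.read_state();print(s["time_s"],s["eef_pos"],s["joint_positions"].round(3))
p,d,P,T,f,c=cam("wrist"); save("wrist4.png",p)
comps(P,.07,.089,y=(-.35,.05),amin=50);comps(P,.055,.064,y=(-.35,.05),amin=30)
m=(P[...,2]>.081)&(P[...,2]<.09)&(P[...,1]<-.15)&(P[...,1]>-.25)&(P[...,0]<.54)&(P[...,0]>.4)
q=P[m];u=np.linalg.svd(q[:,:2]-q[:,:2].mean(0),full_matrices=False)[2][0];print("bar yaw",np.degrees(np.arctan2(u[1],u[0])),q.mean(0),q.min(0),q.max(0))
E
```

```text
4.8833 [ 0.46846986 -0.1517287   0.228513  ] [-0.443  0.223 -0.205  1.146  0.002 -0.372]
0.07 0.089 px [204.2 198.9] [ 194  160   21   79 1215] mean [ 0.4739 -0.1957  0.0827] min [ 0.4417 -0.2036  0.072 ] max [ 0.5114 -0.1896  0.0859]
0.07 0.089 px [380.6 179.2] [370 170  22  20 329] mean [ 0.4682 -0.0468  0.0781] min [ 0.4613 -0.0534  0.0702] max [ 0.4769 -0.0383  0.0816]
0.055 0.064 px [118.6 169.3] [113 164  13  12 112] mean [ 0.4474 -0.2724  0.0602] min [ 0.4433 -0.2773  0.0552] max [ 0.4527 -0.2685  0.0635]
0.055 0.064 px [369.4 171.7] [364 166  17  16  74] mean [ 0.4655 -0.0502  0.0596] min [ 0.4612 -0.0537  0.0551] max [ 0.474  -0.0414  0.064 ]
0.055 0.064 px [292.8 232. ] [288 227  11  11  93] mean [ 0.5183 -0.1206  0.0602] min [ 0.5144 -0.125   0.0551] max [ 0.5236 -0.1155  0.0629]
bar yaw -1.94057950602273 [ 0.47433419 -0.19630859  0.08345117] [ 0.4417892  -0.20358534  0.08102403] [ 0.50968042 -0.18997156  0.08589052]
```

View pics/wrist4.png

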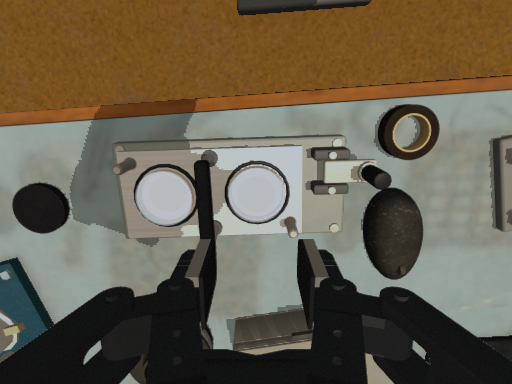

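The view shows the keeper post out at (375,175), about 29 mm open. Both dishes are in their nests and the handle runs at x≈204. I'll go down onto the handle.

Emit:
{"api": "carry_out", "payload": {
  "increments": [
    [[0.026, -0.075, 0, 0, 0, 0.04], [0.026, -0.074, 0, 0, 0, 0.03], [0, 0, 0, 0, 0, 0], [0, 0, -0.1, 0, 0, 0], [0, 0, -0.1, 0, 0, 0], [0, 0, -0.1, 0, 0, 0], [0, 0, -0.08, 0, 0, 0], [0, 0, -0.06, 0, 0, 0], [0, 0, -0.045, 0, 0, 0], [0, 0, 0, 0, 0, 0], [0, 0, 0, 0, 0, 0]]
  ]
}}

```text
time_s: 5.85
eef_pos: [0.4837, -0.1964, 0.0831]
tcp_rot: [[-0.999, 0.038, -0.002], [0.038, 0.999, 0.002], [0.002, 0.002, -1.0]]
contact_force: [0.1, 0.0, -0.0]
gripper_width: 0.0385
grip_force: 0.0
```

Emit:
{"api": "carry_out", "payload": {
  "increments": [
    [[0, 0, 0, 0, 0, 0], [0, 0, 0, 0, 0, 0], [0, 0, 0, 0, 0, 0], [0, 0, 0, 0, 0, 0], [0, 0, 0, 0, 0, 0], [0, 0, 0, 0, 0, 0]]
  ],
  "grip": -1
}}

```text
time_s: 6.35
eef_pos: [0.4858, -0.1977, 0.0853]
tcp_rot: [[-0.999, 0.037, 0.003], [0.037, 0.999, -0.001], [-0.003, -0.001, -1.0]]
contact_force: [0.3, 0.9, 6.9]
gripper_width: 0.0104
grip_force: 59.6
```

```bash
python3 - <<'E'
from h import *
s=robot.read_state();print({k:np.round(s[k],3).tolist() for k in("time_s","eef_pos","tcp_rot","contact_force","wrist_torque","gripper_width","grip_force")})
E
```

```text
{'time_s': 6.35, 'eef_pos': [0.486, -0.198, 0.085], 'tcp_rot': [[-0.999, 0.037, 0.003], [0.037, 0.999, -0.001], [-0.003, -0.001, -1.0]], 'contact_force': [0.323, 0.856, 6.859], 'wrist_torque': [0.277, -0.028, 0.008], 'gripper_width': 0.01, 'grip_force': 59.645}
```

Emit:
{"api": "carry_out", "payload": {
  "increments": [
    [[0, 0, 0.01, 0, 0, 0], [0, 0, 0.01, 0, 0, 0], [0, 0, 0.01, 0, 0, 0], [0, 0, 0.01, 0, 0, 0], [0, 0, 0, 0, 0, 0], [0, 0, 0, 0, 0, 0]]
  ]
}}

```text
time_s: 6.85
eef_pos: [0.4847, -0.1974, 0.0959]
tcp_rot: [[-0.999, 0.037, 0.0], [0.037, 0.999, 0.0], [-0.0, 0.0, -1.0]]
contact_force: [1.6, 0.2, -3.3]
gripper_width: 0.0113
grip_force: 58.6
```

```bash
python3 - <<'E'
from seg import *
s=robot.read_state();print({k:np.round(s[k],3).tolist() for k in("time_s","eef_pos","tcp_rot","contact_force","wrist_torque","gripper_width","grip_force")})
p,d,P,T,f,c=cam("wrist"); save("wrist5.png",p)
comps(P,.034,.075,y=(-.35,.05),amin=60)
E
```

```text
{'time_s': 6.85, 'eef_pos': [0.485, -0.197, 0.096], 'tcp_rot': [[-0.999, 0.037, 0.0], [0.037, 0.999, 0.0], [-0.0, 0.0, -1.0]], 'contact_force': [1.564, 0.194, -3.298], 'wrist_torque': [0.042, -0.311, -0.026], 'gripper_width': 0.011, 'grip_force': 58.577}
0.034 0.075 px [257.2 212. ] [   86   147   342   161 39410] mean [ 0.4717 -0.1965  0.0464] min [ 0.4346 -0.2889  0.034 ] max [ 0.5307 -0.1056  0.075 ]
0.034 0.075 px [473.3 192.5] [ 427  154   85   78 4793] mean [ 0.4669 -0.0769  0.0391] min [ 0.4455 -0.0977  0.034 ] max [ 0.4907 -0.0542  0.0441]
```

```bash
cat > lvl.py <<'E'
from seg import *
def level(c0,zp,yaw):
    p,d,P,T,f,c=cam("wrist")
    a=np.radians(yaw);R=np.array([[np.cos(a),-np.sin(a)],[np.sin(a),np.cos(a)]])
    q=(P[...,:2]-c0)@R
    m=(abs(q[...,0])<.043)&(abs(q[...,1])<.088)&(abs(P[...,2]-zp)<.006)&(np.hypot(q[...,0],abs(q[...,1])-.045)>.035)&(abs(q[...,1])>.015)
    X=np.c_[q[m],np.ones(m.sum())];z=P[m][:,2];k=np.ones(len(z),bool)
    for _ in range(6):
        w=np.linalg.lstsq(X[k],z[k],rcond=None)[0];r=z-X@w;k=abs(r)<max(.0008,2*np.std(r[k]))
    print("n",m.sum(),k.sum(),"slope x,y deg",np.degrees(w[:2]).round(2),"z",w[2].round(4))
    return p,P
if __name__=="__main__":
    s=robot.read_state();print(s["time_s"],s["eef_pos"],s["contact_force"].round(2),s["wrist_torque"].round(2))
    e=s["eef_pos"];p,P=level(e[:2],e[2]-.053,-2)
    save("wrist_l%d.png"%(s["time_s"]*100),p)
E
python3 lvl.py
```

```text
6.9 [ 0.48473447 -0.19737692  0.09584305] [ 0.82 -0.03 -2.97] [ 0.02 -0.22 -0.  ]
n 11526 9754 slope x,y deg [-0.02  0.05] z 0.0403
```

Emit:
{"api": "carry_out", "payload": {
  "increments": [
    [[0, 0, 0.02, 0, 0, 0], [0, 0, 0.02, 0, 0, 0], [0, 0, 0.02, 0, 0, 0], [0, 0, 0, 0, 0, 0]]
  ]
}}

```text
time_s: 7.28
eef_pos: [0.4851, -0.1979, 0.1154]
tcp_rot: [[-0.999, 0.037, 0.001], [0.037, 0.999, -0.001], [-0.001, -0.001, -1.0]]
contact_force: [0.5, -0.1, -3.3]
gripper_width: 0.0106
grip_force: 58.8
```

```bash
python3 lvl.py
```

```text
7.2833 [ 0.48511969 -0.19785611  0.11540229] [ 0.48 -0.14 -3.27] [ 0.02 -0.1   0.01]
n 12153 10247 slope x,y deg [-0.07 -0.02] z 0.0599
```

The plate is level. I'll raise it clear, then look at the stand from partway.

Emit:
{"api": "carry_out", "payload": {
  "increments": [
    [[0, 0, 0.03, 0, 0, 0], [0, 0, 0.05, 0, 0, 0], [0, 0, 0.06, 0, 0, 0], [0, 0, 0.06, 0, 0, 0], [0, 0, 0.06, 0, 0, 0], [0, 0, 0.05, 0, 0, 0], [0, 0.01, 0.03, 0, 0, 0], [0, 0.03, 0.01, 0, 0, 0], [0, 0.05, 0, 0, 0, 0], [0, 0.06, 0, 0, 0, 0], [0, 0.06, 0, 0, 0, 0], [0, 0.06, 0, 0, 0, 0], [0, 0.06, 0, 0, 0, 0], [0, 0.05, 0, 0, 0, 0], [0, 0.03, 0, 0, 0, 0], [0, 0.01, 0, 0, 0, 0], [0, 0, 0, 0, 0, 0]]
  ]
}}

```text
time_s: 8.75
eef_pos: [0.4842, -0.0706, 0.2184]
tcp_rot: [[-0.999, 0.035, -0.001], [0.035, 0.999, 0.0], [0.001, 0.0, -1.0]]
contact_force: [-0.5, -0.6, -3.9]
gripper_width: 0.0109
grip_force: 59.0
```

```bash
python3 lvl.py; python3 - <<'E'
from seg import *
for n in("wrist","side"):
    p,d,P,T,f,c=cam(n); np.savez(n+"6.npz",p=p,P=P,T=T); save(n+"6.png",p)
    m=(P[...,2]>.020)&(P[...,2]<.028)&(P[...,0]>.4)&(P[...,0]<.65)&(P[...,1]>.07)&(P[...,1]<.4)
    print(n,m.sum(),P[m].min(0),P[m].max(0))
E
```

```text
8.75 [ 0.48417833 -0.07059272  0.21836619] [-0.51 -0.55 -3.91] [-0.04  0.03 -0.03]
n 11677 10066 slope x,y deg [-0.2   0.06] z 0.1628
wrist 2283 [0.44993956 0.10361887 0.0200074 ] [0.54316049 0.1843522  0.02673447]
side 68 [0.43448368 0.19596551 0.02014245] [0.64987687 0.39575286 0.02687564]
```

View pics/wrist6.png

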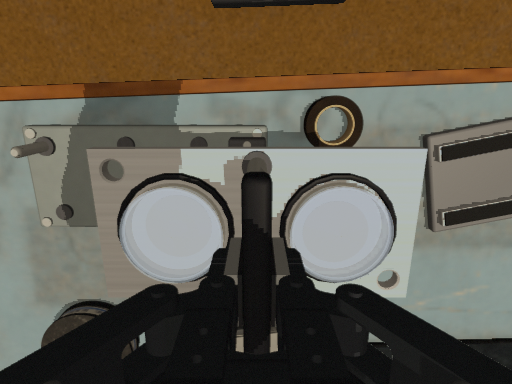

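The plate is level with both dishes in place. The stand's near end is at the right edge, around (430,130) to (435,230). One more view farther along.

Emit:
{"api": "carry_out", "payload": {
  "increments": [
    [[0, 0.02, 0.02, 0, 0, 0], [0, 0.05, 0.02, 0, 0, 0], [0, 0.06, 0.01, 0, 0, 0], [0, 0.06, 0, 0, 0, 0], [0, 0.06, 0, 0, 0, 0], [0, 0.05, 0, 0, 0, 0], [0, 0.02, 0, 0, 0, 0], [0, 0, 0, 0, 0, 0], [0, 0, 0, 0, 0, 0]]
  ]
}}

```text
time_s: 9.65
eef_pos: [0.4849, 0.0242, 0.234]
tcp_rot: [[-0.999, 0.037, 0.0], [0.037, 0.999, -0.001], [-0.0, -0.001, -1.0]]
contact_force: [0.3, -0.3, -3.3]
gripper_width: 0.0107
grip_force: 59.0
```

```bash
python3 - <<'E'
from seg import *
n="wrist";p,d,P,T,f,c=cam(n); np.savez("wrist7.npz",p=p,P=P,T=T); save("wrist7.png",p)
print(robot.read_state()["eef_pos"])
for k in("wrist6","wrist7","wrist0"):
    z=np.load(k+".npz");P=z["P"];p=z["p"].astype(int)
    m=(P[...,2]>.019)&(P[...,2]<.030)&(P[...,0]>.42)&(P[...,0]<.6)&(P[...,1]>.08)&(P[...,1]<.4)
    nn,l,st,ce=cv2.connectedComponentsWithStats(m.astype(np.uint8))
    for i in range(1,nn):
        if st[i,4]>150:
            q=P[l==i]
            (cx,cy),(w,h),a=cv2.minAreaRect((q[:,:2]*1000).astype(np.float32))
            u=np.linalg.svd(q[:,:2]-q[:,:2].mean(0),full_matrices=False)[2][0]
            print(k,st[i],"rect",round(cx,1),round(cy,1),round(w,1),round(h,1),round(a,2),"axis",(np.degrees(np.arctan2(u[1],u[0]))%180-90).round(2),"z",np.median(q[:,2]).round(4))
E
```

```text
[0.48490779 0.0238806  0.23397332]
wrist6 [ 437  131   75   31 1241] rect 463.5 138.7 16.3 69.8 9.52 axis 9.84 z 0.0236
wrist6 [ 441  198   71   28 1104] rect 529.9 150.1 16.1 69.8 9.35 axis 10.06 z 0.0236
wrist7 [ 336  111  176   36 2278] rect 454.7 191.1 16.4 171.5 9.52 axis 7.96 z 0.0236
wrist7 [ 419  177   93   33 1404] rect 514.9 240.2 16.3 96.7 9.66 axis 9.84 z 0.0236
wrist0 [ 129    0   32   66 1111] rect 464.8 133.9 16.7 59.1 9.98 axis 9.8 z 0.0236
wrist0 [201   0  26  54 889] rect 532.7 139.6 16.2 47.9 9.69 axis 10.09 z 0.0236
```

View pics/wrist7.png

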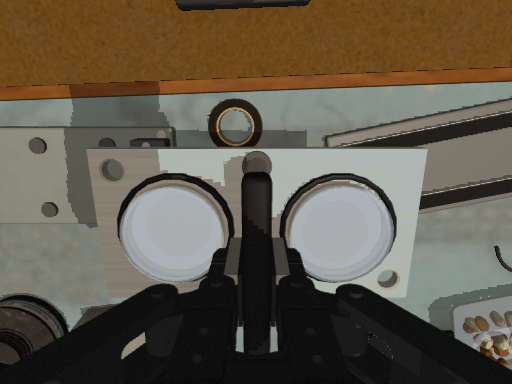

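The runners are visible, with a yaw of about 9.7°. I estimate the stand centre at (0.487, 0.203). I'll turn to match and check the far end.

Emit:
{"api": "carry_out", "payload": {
  "increments": [
    [[0, 0.02, 0, 0, 0, 0.03], [0, 0.04, 0, 0, 0, 0.05], [0, 0.05, 0, 0, 0, 0.06], [0, 0.05, 0, 0, 0, 0.06], [0, 0.05, 0, 0, 0, 0.06], [0, 0.05, 0, 0, 0, 0.06], [0, 0.03, 0, 0, 0, 0.05], [0, 0.01, 0, 0, 0, 0.023], [0, 0, 0, 0, 0, 0], [0, 0, 0, 0, 0, 0]]
  ]
}}

```text
time_s: 10.53
eef_pos: [0.4847, 0.1144, 0.2338]
tcp_rot: [[-0.986, -0.168, -0.0], [-0.168, 0.986, -0.0], [0.0, -0.0, -1.0]]
contact_force: [-0.1, 0.7, -4.5]
gripper_width: 0.0105
grip_force: 59.0
```

```bash
python3 - <<'E'
from seg import *
s=robot.read_state();e=s["eef_pos"];print(e,np.degrees(np.arctan2(s["tcp_rot"][0][1],s["tcp_rot"][1][1])))
n="wrist";p,d,P,T,f,c=cam(n); np.savez("wrist8.npz",p=p,P=P,T=T); save("wrist8.png",p)
m=(P[...,2]>.019)&(P[...,2]<.030)&(P[...,0]>.40)&(P[...,0]<.6)&(P[...,1]>.08)&(P[...,1]<.4)
nn,l,st,ce=cv2.connectedComponentsWithStats(m.astype(np.uint8))
for i in range(1,nn):
    if st[i,4]>80:
        q=P[l==i];r=cv2.minAreaRect((q[:,:2]*1000).astype(np.float32));print(st[i],r,cv2.boxPoints(r).round(1).tolist())
# plate top outline in world
zt=e[2]-.0555
m=(abs(P[...,2]-zt)<.004)&(np.hypot(P[...,0]-e[0],P[...,1]-e[1])<.12)
r=cv2.minAreaRect((P[m][:,:2]*1000).astype(np.float32));print("plate",r,np.median(P[m][:,2]))
E
```

```text
[0.4847017  0.11435653 0.23377412] -9.68641803088722
[426 148  11  17 149] ((438.8944396972656, 284.70037841796875), (16.19344711303711, 11.550436019897461), 11.210670471191406) [[429.79998779296875, 288.79998779296875], [432.1000061035156, 277.5], [448.0, 280.6000061035156], [445.70001220703125, 291.8999938964844]]
[416 212  11  15 129] ((505.465576171875, 296.3716735839844), (15.124221801757812, 10.798316955566406), 8.83488941192627) [[497.20001220703125, 300.5], [498.79998779296875, 289.8999938964844], [513.7999877929688, 292.20001220703125], [512.0999755859375, 302.8999938964844]]
plate ((482.9668884277344, 114.07597351074219), (91.04120635986328, 181.2591552734375), 9.751279830932617) 0.17830243491613348
```

View pics/wrist8.png

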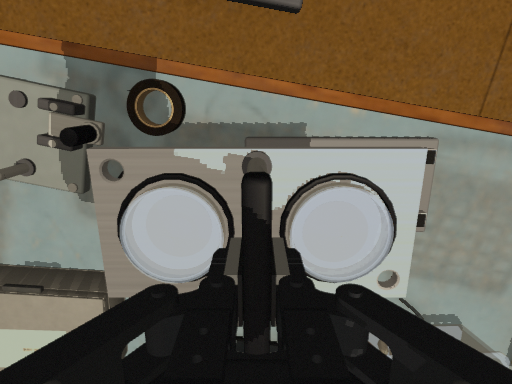

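The far runner ends are at about (431,157) and (421,220). The stand centre is (0.487, 0.203) at a yaw of 9.7°, and the plate yaw already matches. I'll move over and descend to about 10 mm above it.

Emit:
{"api": "carry_out", "payload": {
  "increments": [
    [[0.002, 0.02, 0, 0, 0, 0], [0.002, 0.04, 0, 0, 0, 0], [0.002, 0.06, 0, 0, 0, 0], [0.002, 0.06, 0, 0, 0, 0], [0.002, 0.06, 0, 0, 0, 0], [0.002, 0.04, 0, 0, 0, 0], [0.0017, 0.017, 0, 0, 0, 0], [0, 0, 0, 0, 0, 0], [0, 0, -0.03, 0, 0, 0], [0, 0, -0.06, 0, 0, 0], [0, 0, -0.08, 0, 0, 0], [0, 0, -0.08, 0, 0, 0], [0, 0, -0.08, 0, 0, 0], [0, 0, -0.06, 0, 0, 0], [0, 0, -0.04, 0, 0, 0], [0, 0, -0.02, 0, 0, 0], [0, 0, 0, 0, 0, 0], [0, 0, 0, 0, 0, 0]]
  ]
}}

```text
time_s: 12.08
eef_pos: [0.4889, 0.2032, 0.0989]
tcp_rot: [[-0.986, -0.167, -0.0], [-0.167, 0.986, -0.0], [0.0, -0.0, -1.0]]
contact_force: [-0.1, 0.5, -2.8]
gripper_width: 0.0107
grip_force: 59.1
```

```bash
python3 - <<'E'
from lvl import *
s=robot.read_state();e=s["eef_pos"];print(s["time_s"],e,np.degrees(np.arctan2(s["tcp_rot"][0][1],s["tcp_rot"][1][1])),s["contact_force"])
p,P=level(e[:2],e[2]-.0555,9.7)
m=(abs(P[...,2]-(e[2]-.0555))<.004)&(np.hypot(P[...,0]-e[0],P[...,1]-e[1])<.12)
print(cv2.minAreaRect((P[m][:,:2]*1000).astype(np.float32)))
E
```

```text
12.0833 [0.48886408 0.20315008 0.09887202] -9.642311100267866 [-0.06748216  0.45011554 -2.77299914]
n 11772 10068 slope x,y deg [-0.13  0.01] z 0.0433
((486.9830322265625, 202.818115234375), (90.93783569335938, 181.13861083984375), 9.681013107299805)
```

Emit:
{"api": "carry_out", "payload": {
  "increments": [
    [[0, 0, -0.01, 0, 0, 0], [0, 0, -0.01, 0, 0, 0], [0, 0, -0.006, 0, 0, 0], [0, 0, -0.004, 0, 0, 0], [0, 0, -0.003, 0, 0, 0], [0, 0, -0.003, 0, 0, 0], [0, 0, 0, 0, 0, 0], [0, 0, 0, 0, 0, 0]]
  ]
}}

```text
time_s: 12.8
eef_pos: [0.4888, 0.2037, 0.088]
tcp_rot: [[-0.986, -0.168, -0.0], [-0.168, 0.986, 0.0], [0.0, 0.0, -1.0]]
contact_force: [0.5, -0.4, -4.9]
gripper_width: 0.0109
grip_force: 59.0
```

Emit:
{"api": "carry_out", "payload": {
  "increments": [
    [[0, 0, -0.002, 0, 0, 0], [0, 0, -0.002, 0, 0, 0], [0, 0, 0, 0, 0, 0], [0, 0, 0, 0, 0, 0]]
  ]
}}

```text
time_s: 13.13
eef_pos: [0.4889, 0.2037, 0.0873]
tcp_rot: [[-0.986, -0.168, 0.0], [-0.168, 0.986, 0.0], [-0.0, 0.0, -1.0]]
contact_force: [-2.8, -0.7, 2.5]
gripper_width: 0.011
grip_force: 59.8
```

Emit:
{"api": "carry_out", "payload": {
  "increments": [
    [[0, 0, -0.002, 0, 0, 0], [0, 0, 0, 0, 0, 0], [0, 0, 0, 0, 0, 0]]
  ]
}}

```text
time_s: 13.38
eef_pos: [0.489, 0.2038, 0.0873]
tcp_rot: [[-0.986, -0.168, 0.001], [-0.168, 0.986, 0.0], [-0.001, 0.0, -1.0]]
contact_force: [-4.1, -1.4, 8.3]
gripper_width: 0.0108
grip_force: 60.7
```

Emit:
{"api": "carry_out", "payload": {
  "increments": [
    [[0, 0, 0, 0, 0, 0], [0, 0, 0, 0, 0, 0], [0, 0, 0, 0, 0, 0], [0, 0, 0, 0, 0, 0], [0, 0, 0, 0, 0, 0], [0, 0, 0, 0, 0, 0]]
  ],
  "grip": -0.1
}}

```text
time_s: 13.88
eef_pos: [0.489, 0.2037, 0.0862]
tcp_rot: [[-0.986, -0.168, 0.0], [-0.168, 0.986, 0.0], [-0.0, 0.0, -1.0]]
contact_force: [0.0, -0.3, 0.8]
gripper_width: 0.0384
grip_force: 0.0
```

Released. I'll rise straight up and check.

Emit:
{"api": "carry_out", "payload": {
  "increments": [
    [[0, 0, 0.03, 0, 0, 0], [0, 0, 0.06, 0, 0, 0], [0, 0, 0.1, 0, 0, 0], [0, 0, 0.1, 0, 0, 0], [0, 0, 0.1, 0, 0, 0], [0, 0, 0.08, 0, 0, 0], [-0.05, 0, 0.03, 0, 0, 0], [-0.05, 0, 0, 0, 0, 0], [-0.05, 0, 0, 0, 0, 0], [0, 0, 0, 0, 0, 0], [0, 0, 0, 0, 0, 0], [0, 0, 0, 0, 0, 0]]
  ]
}}

```text
time_s: 14.88
eef_pos: [0.4445, 0.2038, 0.2366]
tcp_rot: [[-0.986, -0.168, 0.001], [-0.168, 0.986, 0.0], [-0.001, 0.0, -1.0]]
contact_force: [-0.8, 0.3, -0.1]
gripper_width: 0.0382
grip_force: 0.0
```

```bash
python3 - <<'E'
from lvl import *
s=robot.read_state();print(s["time_s"],s["eef_pos"],s["contact_force"])
p,P=level(np.array([.487,.203]),.032,9.7); save("final.png",p)
m=(abs(P[...,2]-.0315)<.003)&(np.hypot(P[...,0]-.487,P[...,1]-.203)<.12)
print(cv2.minAreaRect((P[m][:,:2]*1000).astype(np.float32)))
E
```

```text
14.8833 [0.4444624  0.20376046 0.23663474] [-0.78373647  0.29704756 -0.07003831]
n 3915 3430 slope x,y deg [-0.01  0.  ] z 0.0318
((487.1553649902344, 203.646484375), (91.01254272460938, 180.5001983642578), 9.753982543945312)
```

View pics/final.png

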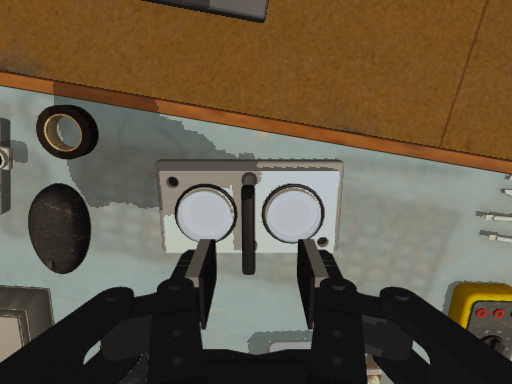

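The plate lies flat on the stand (slope 0.01°) and centred to within 1 mm. Both dishes, at (206,213) and (293,213), are in their nests and the gripper is clear.

```bash
python3 -c "
from cell import robot
print(robot.close_job())"
```

```text
the job is handed in; nothing more can be done
None
```

I slid the keeper to its stop, lifted the plate level off the pins, and set it on the stand flat, within 1 mm of centre and lined up, with both dishes in their nests. I let go and handed the job in after about 15 s of the 58 s allowed; the hand-in gave no verdict.

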